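Find the registration pin with the jig cover and hold it shut

TASK

Pick up the boxwood cover by its walnut handle, lay it between the two fences of the registration jig at the red-marked end of the bed, then work it along the bed away from the red end until it drops over the hidden brass pin and lies flat. Press it down firmly, with roughly 15 newtons and without ramming it, and finish while still pressing: do not let go. Leave the cup, baren, scraper, clamp block, ink jar and brush where they are.

Things in the scene. Friction and masses are not known exactly. Their poses are not given: they have to be found in the camera images.
- cover_grip (a point): Centre (half-way up) of the dark walnut handle block, 42 mm (x) by 30 mm (y) by 45 mm tall, upright on the middle of the loose jig cover. It is 38.5 mm above the cover's underside, 22.5 mm above the plate's top. Axes: x across the cover, y along it, z up.
- cover: The jig cover: pale boxwood plate 96 mm wide (x), 150 mm long (y), 16 mm thick, about 0.3 kg, starting flat on the table. Origin: centre of its underside, right below the handle. There the underside has a blind socket 22 mm (x) by 14 mm (y), 11 mm deep, which takes the jig's pin.
- jig: Registration jig fixed to the table: waxed, slippery plywood bed 240 mm long (y), surface 20 mm above the table, walnut fences along both sides, parallel to y, 14 mm thick, 20 mm above the bed, 102 mm apart inside; ends open. Origin under its centre. Its -y end is painted red. A cover placed there rides on the pin; pushed to +y it drops when its socket meets the pin, which then stops it.
- bed (a point): Centre of the jig's bed surface; x across, y along the bed, z up. A fixed brass pin, 10 mm across, chamfered, rises 8 mm above the bed on the midline (x = 0), somewhere from y = -12 to +18 mm: its place varies and is not reported. With the cover flat on the bed, dropped on, cover_grip is 38.5 mm above this point.
- red_start (a point): Point of the bed surface below the cover's centre when its end is flush with the jig's red end: 45 mm to -y of the bed's centre. Start the slide here (within 10 mm): the cover then always lies over the pin but its socket is not yet on it. Let go, it rides tipped by up to 0.12 rad, up to 8 mm high.
- cup: Bystander: green celadon cup, 76 mm wide, 75 mm high; origin under its centre.
- baren: Bystander: round bamboo baren, 124 mm across, 26 mm high with its handle bar; origin under its centre.
- scraper: Bystander: flat boxwood scraper, about 160 mm long along its y, 50 mm wide, 12 mm high; origin under its handle's centre.
- clamp_block: Bystander: iron clamp block 60 x 70 x 50 mm with a short steel stud on top (68 mm in all); origin under its centre.
- ink_jar: Bystander: small glass ink jar with an indigo cap, 56 mm wide, 65 mm high; origin under its centre.
- brush: Bystander: brush lying on the table; origin at its underside.

How it is judged:
By the outcome, as a careful person would: the job done as asked, in the order asked, and still so for the second after the job is handed in, while the arm keeps its last pose, push and grip.
It also fails if it takes over 45 s, if anything falls off the work surface, if the arm or the gripper's body presses on something with over 40 N, if the wrist force passes 120 N, or if a joint passes its speed limit or range.

ROBOT

A 7-joint arm with a two-finger parallel gripper is mounted at the origin on the work surface. World frame = base frame: x ahead of the robot, y to its left, z up, the work surface at z = 0. Lengths are in mm, angles in rad, forces in N, time in s.
With the tool pointing down it reaches from about 400 to 875 mm from the base axis. Payload 4.4 kg.
Tool frame: the origin (TCP) lies midway between the tips of the shut fingers; the grasp point (between the pads) lies 19 mm behind it; z points along the fingers, y is the line along which they close (so a half turn about z gives the same grasp; the last joint's range is limited). The gripper opens to 85 mm and grips with 20 to 120 N. Pads are 22 mm wide; open, the fingers measure 114 mm over their backs; the gripper's body (76 mm by 85 mm) begins 54 mm behind the grasp point. The pads swing forward as they close: fully open they stand 13 mm farther back than shut.
Start: joints at [-1.298, 0.628, 0.038, 1.517, -0.027, 0.996, -0.02], TCP at [216.008, 613.073, 231.313] pointing down, gripper open.
Joint ranges: [-3.06, 3.06], [-0.37, 2.12], [-1.25, 1.32], [0.18, 2.47], [-1.1, 4.24], [0.23, 1.98], [-2.94, 2.94]. Speed limits (rad/s): [2.57, 2.57, 3.14, 3.14, 3.14, 3.14, 3.14].

INTERFACE

Orientations are given as [roll, pitch, yaw] about the fixed x, y, z axes, in that order (R = Rz(yaw) Ry(pitch) Rx(roll)).
In Python, from cell import ctrl gives the robot as it stands. The module is installed in compiled form; this text tells all that it offers.
- The arm moves only by the tool step_arm, never from a script. Its argument "commands" is one flat list of numbers, 7 for each row, row after row: the shift along the tool's x, y, z in cm, then the turn, a rotation vector about the tool's x, y, z in rad, then the opening, from 0 (shut) to 1 (fully open). A call has 1 to 10 rows; each row is the pose to reach, as a shift and turn from the pose commanded when the call began, along the tool's axes at that moment; what a row does not reach only later rows make up. A row lasts 1/10 s, in which the tool goes at most 50 mm and 8.59 degrees, less where a joint would pass 70% of its speed; a pose out of reach is approached as far as the arm can. A call with a gripper value outside its range is refused whole. The fingers move at their own pace and stop on an object; the grip force is fixed at half the most. Time passes only in rows, so rows that repeat a pose let the fingers close. It gives the time, the measured TCP pose, the force, the opening and the grip force at its end, in the units of the state.
- ctrl.read_state(): the state, without advancing time (a new reading comes with each control period).
- ctrl.get_image(name): name is "scene" or "top" or "wrist"; returns a dict with "image" (384x512x3 uint8, red, green, blue), "range_z" (384x512 float32, mm along the optical axis (not along the pixel's ray), 0 where there is no reading), "vfov" (degrees; the focal length in pixels is half the picture's height over the tangent of half this angle, whatever the lens; pixels are square), "cx", "cy" (the principal point, pixels), "D" ([k1, k2, p1, p2, k3] as OpenCV has them; the pictures are not rectified), "world_to_cam" (4x4, takes a point from world to camera coordinates). Camera axes: x right, y down, z forward; pixel columns grow to the right and rows downward; lengths in mm; the calibration is good to about 2 mm. A picture is of the moment at which its call begins.
- ctrl.finish_job(): hands the job in; it is judged then, once.
The state is a dict: "clock": time; "qpos": joint angles; "qd": joint speeds; "tau": joint torques, N m; "eef_pos": TCP position; "tool_rot": TCP orientation; "force": force on the tool from outside, world axes, zero at the start; "torque": the same for the moment, N m; "width": finger opening in mm; "gripper_force": force on a finger pad.
Only numpy, scipy, OpenCV 4.12 (cv2) and the standard library are available. Lean on these libraries where they do the work, as an engineer would, in place of code of your own. Each camera call takes 0.05 s, during which the arm holds its last target. There are 200 camera calls.

## Working session

There is one attempt and no reset: what is moved stays moved. The work goes in short steps, Python scripts to look and compute and a tool call to move; the robot and the scene stay as the last step left them, time stands still between calls to the robot, and variables do not carry over. Pictures are saved under pics/ and viewed, at most 10 in all, crops included, and the job is handed in when it is done.

Besides the shell and the picture viewer there is one more tool, called in YAML: its name, and indented under it one key for each argument. step_arm: Moves the arm, as the interface text tells. Its arguments: {"type":"object","properties":{"commands":{"type":"array"}},"required":["commands"]}

```bash
mkdir -p pics
cat > h.py <<'E'
import numpy as np, cv2
from cell import ctrl
def grab(n,fn=None):
    d=ctrl.get_image(n)
    if fn: cv2.imwrite('pics/'+fn,d['image'][:,:,::-1])
    return d
def K(d):
    f=d['image'].shape[0]/2/np.tan(np.radians(d['vfov'])/2)
    return np.array([[f,0,d['cx']],[0,f,d['cy']],[0,0,1.]])
def cloud(d):
    h,w=d['range_z'].shape
    uv=np.stack(np.meshgrid(np.arange(w),np.arange(h)),-1).reshape(-1,1,2).astype(np.float64)
    n=cv2.undistortPoints(uv,K(d),np.array(d['D'],float)).reshape(h,w,2)
    z=d['range_z'][...,None].astype(float)
    p=np.concatenate([n*z,z],-1)
    T=np.linalg.inv(np.array(d['world_to_cam']))
    return p@T[:3,:3].T+T[:3,3]
E
python3 - <<'E'
from h import *
import pickle
s=ctrl.read_state();print({k:np.round(v,3) for k,v in s.items()})
D={n:grab(n,n+'1.png') for n in('scene','top')}
pickle.dump(D,open('d1.pkl','wb'))
for n in D: print(n,np.round(np.linalg.inv(D[n]['world_to_cam'])[:3,3]),D[n]['vfov'],D[n]['D'])
a=np.hstack([cv2.imread('pics/top1.png')]);
E
```

```text
{'clock': np.float64(0.0), 'qpos': array([-1.298,  0.629,  0.038,  1.518, -0.027,  0.996, -0.02 ]), 'qd': array([ 0.   ,  0.002, -0.001, -0.   ,  0.   , -0.001,  0.   ]), 'tau': array([-0.0000e+00, -5.6339e+01,  1.2260e+00, -1.9345e+01,  1.1000e-02,
        1.1000e-02, -0.0000e+00]), 'eef_pos': array([215.796, 612.478, 230.407]), 'tool_rot': array([-3.14 ,  0.   ,  2.803]), 'force': array([0.137, 0.467, 0.303]), 'torque': array([ 0.014, -0.042,  0.017]), 'gripper_force': np.float64(0.0), 'width': np.float64(85.347)}
scene [1092. -648.  814.] 53.36539488865166 [-0.05136188  0.          0.          0.          0.        ]
top [ 398.  -24. 1618.] 47.82433174868709 [-0.0286922  0.         0.         0.         0.       ]
```

View pics/top1.png

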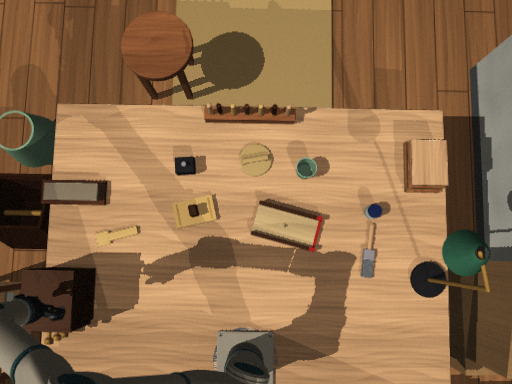

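View pics/scene1.png

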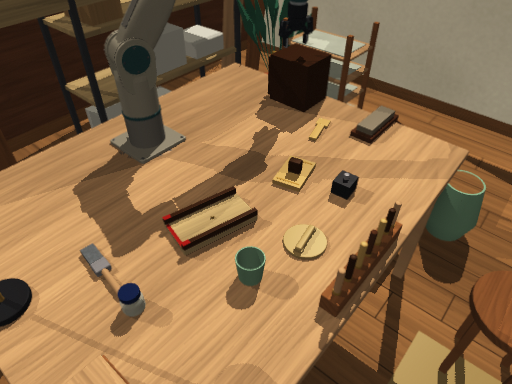

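The top view shows the cover at about (195,210) with its dark handle. The jig is at about (287,225) with its red end to the right near (318,233), and a pin dot shows near (285,226). The scene view shows the same layout, with the cover at (295,172) and the jig at (210,218).

```bash
cat > m1.py <<'E'
from h import *
import pickle
D=pickle.load(open('d1.pkl','rb'))
def rect(P,lab):
    (c,s,a)=cv2.minAreaRect(P[:,:2].astype(np.float32)); 
    print(lab,len(P),'c',np.round(c,1),'s',np.round(s,1),'a',round(a,2),'z med',np.round(np.median(P[:,2]),1))
for n in D:
    d=D[n];P=cloud(d);im=d['image'].astype(int);z=P[...,2]
    # regions in world
    t=P[(abs(z)<6)&(P[...,0]>250)&(P[...,0]<700)&(abs(P[...,1])<350)]
    print(n,'table z',np.median(t[:,2]))
    br=im.sum(-1)
    reg=lambda c,r:(np.hypot(P[...,0]-c[0],P[...,1]-c[1])<r)
    C=np.median(P[205:215,188:200].reshape(-1,3),0) if n=='top' else np.median(P[160:165,293:299].reshape(-1,3),0)
    J=np.median(P[222:228,275:295].reshape(-1,3),0) if n=='top' else np.median(P[215:220,205:215].reshape(-1,3),0)
    print('C',C.round(),'J',J.round())
    Q=P[reg(C,105)&(z>9)&(z<90)]; rect(Q,'cover all'); 
    rect(P[reg(C,105)&(z>9)&(z<25)],'plate')
    rect(P[reg(C,105)&(z>50)&(z<80)],'handle top')
    rect(P[reg(J,150)&(z>13)&(z<60)],'jig all')
    rect(P[reg(J,150)&(z>33)&(z<60)],'fences')
    red=(im[...,0]>110)&(im[...,1]<60)&(im[...,2]<60)
    rect(P[reg(J,170)&red],'red')
E
python3 m1.py
```

```text
scene table z 0.11659366336732546
C [544. 192.  61.] J [ 484. -141.   20.]
cover all 864 c [538.8 199.9] s [ 97.8 156.5] a 12.96 z med 16.9
plate 681 c [538.8 199.9] s [ 97.8 156.5] a 12.96 z med 16.3
handle top 98 c [539.6 200. ] s [40.7 32.7] a 15.26 z med 59.7
jig all 3195 c [ 488.7 -142.5] s [241.4 134.8] a 75.57 z med 21.4
fences 834 c [ 488.6 -142.7] s [241.  134.8] a 75.51 z med 39.4
red 134 c [ 460.3 -247.2] s [ 22.6 130.6] a 75.01 z med 22.0
top table z -0.4201570242021262
C [539. 195.  58.] J [ 492. -137.   20.]
cover all 1003 c [539.3 200. ] s [161.6 150.9] a 13.18 z med 16.1
plate 887 c [539.3 200. ] s [161.6 150.9] a 13.18 z med 15.5
handle top 97 c [534.8 199.1] s [42.2 30.3] a 11.14 z med 59.4
jig all 2255 c [ 485.6 -144.2] s [240.3 130.5] a 75.66 z med 21.1
fences 500 c [ 485.6 -144.5] s [239.8 130.5] a 75.62 z med 39.3
red 119 c [ 418.8 -174.1] s [106.9 284.5] a 28.64 z med 22.5
```

```bash
cat >> h.py <<'E'
from scipy.spatial.transform import Rotation as Ro
def goto(p,ydeg,ref=None):
    """shift (cm) and rotvec in tool axes to reach TCP p with tool y at world angle ydeg, pointing down"""
    s=ctrl.read_state(); R=Ro.from_euler('xyz',s['tool_rot']); p0=np.array(s['eef_pos'])
    T=Ro.from_euler('xyz',[np.pi,0,np.radians(ydeg+90)])
    print('shift cm',np.round(R.inv().apply(np.array(p)-p0)/10,3),'rot',np.round((R.inv()*T).as_rotvec(),4),'from',p0.round(1))
E
python3 -c "
from h import *
goto([537.5,200,170],103)"
```

```text
shift cm [-44.052 -28.207   6.097] rot [-1.700e-03 -5.000e-04 -5.657e-01] from [215.8 612.5 230.5]
```

step_arm:
  commands: [-44,-28.2,6,0,0,-0.566,1,-44,-28.2,6,0,0,-0.566,1,-44,-28.2,6,0,0,-0.566,1,-44,-28.2,6,0,0,-0.566,1,-44,-28.2,6,0,0,-0.566,1,-44,-28.2,6,0,0,-0.566,1,-44,-28.2,6,0,0,-0.566,1,-44,-28.2,6,0,0,-0.566,1,-44,-28.2,6,0,0,-0.566,1,-44,-28.2,6,0,0,-0.566,1]

```text
clock: 1.1
eef_pos: [522.2, 219.4, 173.8]
tool_rot: [-3.142, -0.0, -2.914]
force: [0.9, 0.8, 0.0]
width: 85.4
gripper_force: 0.0
```

```bash
cat > m2.py <<'E'
from h import *
import sys
d=grab('wrist',sys.argv[1]);P=cloud(d);z=P[...,2]
s=ctrl.read_state();p=np.array(s['eef_pos']);print(p.round(1),np.round(s['tool_rot'],3))
def rect(P,lab):
    if len(P)<5: return print(lab,len(P))
    (c,w,a)=cv2.minAreaRect(P[:,:2].astype(np.float32)); 
    print(lab,len(P),'c',np.round(c,1),'s',np.round(w,1),'a',round(a,2),'z',np.round(np.median(P[:,2]),1))
r=np.hypot(P[...,0]-538,P[...,1]-200)<100
rect(P[r&(z>10)&(z<24)],'plate');rect(P[r&(z>54)&(z<68)],'handle top');rect(P[r&(z>25)&(z<54)],'handle sides')
E
python3 m2.py w1.png; python3 -c "
from h import *
goto([537.5,200,170],103)"
```

```text
[528.3 208.6 172.9] [-3.134e+00  2.000e-03 -2.927e+00]
plate 8961 c [536.5 199.6] s [ 96.7 150.7] a 13.32 z 16.2
handle top 1131 c [536.4 199.8] s [42.4 30. ] a 13.69 z 60.8
handle sides 191 c [523.9 204.9] s [41.6 19.8] a 56.84 z 42.3
shift cm [-0.71  -1.033  0.296] rot [-0.0081  0.0015 -0.0121] from [528.3 208.6 172.9]
```

View pics/w1.png

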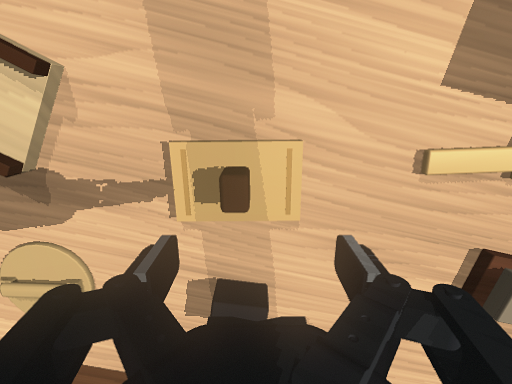

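The wrist view shows the cover at about (236,181) with its handle at (235,190), between and clear of the fingers. The arm is still settling.

step_arm:
  commands: [0,0,0,0,0,0,1,0,0,0,0,0,0,1,0,0,0,0,0,0,1]

```text
clock: 1.45
eef_pos: [520.3, 223.0, 174.3]
tool_rot: [3.141, -0.001, -2.912]
force: [-1.1, 1.4, -0.2]
width: 85.2
gripper_force: 0.0
```

```bash
python3 -c "
from h import *
s=ctrl.read_state();print(s['eef_pos'],s['tool_rot'],s['force'])
goto([536.5,199.8,90],103.4)
goto([536.5,199.8,24],103.4)"
```

```text
[520.30856569 222.98384793 174.2505976 ] [ 3.14055607e+00 -5.39554277e-04 -2.91176669e+00] [-1.13032181  1.4390583  -0.15315802]
shift cm [-1.053 -2.635  8.422] rot [ 0.001  -0.0005 -0.004 ] from [520.3 223.  174.3]
shift cm [-1.057 -2.642 15.022] rot [ 0.001  -0.0005 -0.004 ] from [520.3 223.  174.3]
```

step_arm:
  commands: [-1.05,-2.64,4,0,0,-0.004,1,-1.05,-2.64,8,0,0,-0.004,1,-1.05,-2.64,8.4,0,0,-0.004,1,-1.05,-2.64,8.4,0,0,-0.004,1,-1.05,-2.64,8.4,0,0,-0.004,1]

```text
clock: 1.95
eef_pos: [538.0, 200.0, 92.0]
tool_rot: [3.14, 0.003, -2.908]
force: [-0.2, -0.0, 0.9]
width: 85.0
gripper_force: 0.0
```

```bash
python3 -c "
from h import *
goto([536.5,199.8,25],103.4)"; python3 m2.py w2.png
```

```text
shift cm [0.169 0.008 6.697] rot [ 0.0012  0.0025 -0.0003] from [538. 200.  92.]
[538.4 199.8  92.3] [ 3.140e+00  3.000e-03 -2.909e+00]
plate 15962 c [536.8 199.9] s [ 97. 151.] a 13.45 z 16.2
handle top 2269 c [535.6 199.5] s [40.7 30. ] a 12.82 z 60.8
handle sides 360 c [518.1 195.5] s [ 4.9 29.5] a 12.72 z 40.7
```

step_arm:
  commands: [0.15,0,3,0,0,0,1,0.15,0,5.5,0,0,0,1,0.15,0,6.7,0,0,0,1,0.15,0,6.7,0,0,0,1,0.15,0,6.7,0,0,0,1]

```text
clock: 2.5
eef_pos: [536.9, 198.2, 24.5]
tool_rot: [3.141, 0.002, -2.91]
force: [0.1, 0.2, -0.5]
width: 85.5
gripper_force: 0.0
```

step_arm:
  commands: [0,0,0,0,0,0,0,0,0,0,0,0,0,0,0,0,0,0,0,0,0,0,0,0,0,0,0,0,0,0,0,0,0,0,0,0,0,0,0,0,0,0,0,0,0,0,0,0,0]

```text
clock: 3.2
eef_pos: [536.5, 198.0, 23.9]
tool_rot: [3.141, 0.001, -2.91]
force: [-1.0, 1.1, 6.4]
width: 29.5
gripper_force: 60.9
```

step_arm:
  commands: [0,0,-2,0,0,0,0,0,0,-5,0,0,0,0,0,0,-9,0,0,0,0,0,0,-10,0,0,0,0,0,0,-10,0,0,0,0,0,0,-10,0,0,0,0]

```text
clock: 3.8
eef_pos: [534.9, 196.9, 121.8]
tool_rot: [-3.141, -0.003, -2.911]
force: [0.2, -0.9, -4.9]
width: 29.2
gripper_force: 60.2
```

```bash
cat m2.py | sed 's/10)&(z<24)/p[2]-18)\&(z<p[2]+6)/; s/538/p[0]/;s/200)/p[1])/' > m3.py; python3 m3.py w3.png
python3 - <<'E'
from h import *
a=np.radians(-14.4); ex=np.array([np.cos(a),np.sin(a)]); ey=np.array([-ex[1],ex[0]])
c=np.array([487.2,-143.3]); t=c-45*ey; print('red_start',t)
goto([*t,124],75.6)
E
```

```text
[534.6 196.9 121.4] [-3.141 -0.004 -2.91 ]
plate 22696 c [535.6 197.6] s [ 97.1 151.4] a 13.25 z 114.2
handle top 0
handle sides 0
red_start [ 476.00895508 -186.88624225]
shift cm [ 14.495 -36.011  -0.183] rot [-0.0016 -0.0036  0.4825] from [534.6 196.9 121.4]
```

step_arm:
  commands: [4,-4,0,0,0,0.12,0,7,-9,0,0,0,0.24,0,10,-14,0,0,0,0.36,0,12,-19,0,0,0,0.48,0,14.5,-24,0,0,0,0.482,0,14.5,-28,0,0,0,0.482,0,14.5,-32,0,0,0,0.482,0,14.5,-36,0,0,0,0.482,0,14.5,-36,0,0,0,0.482,0,14.5,-36,0,0,0,0.482,0]

```text
clock: 4.85
eef_pos: [476.0, -187.6, 121.6]
tool_rot: [-3.141, -0.003, 2.887]
force: [-0.8, 0.9, -4.0]
width: 29.2
gripper_force: 61.0
```

step_arm:
  commands: [0,0,0,0,0,0,0,0,0,0,0,0,0,0,0,0,0,0,0,0,0]

```text
clock: 5.15
eef_pos: [477.4, -184.5, 123.0]
tool_rot: [3.141, -0.001, 2.893]
force: [-1.1, -0.4, -3.6]
width: 29.1
gripper_force: 61.0
```

```bash
cat > m4.py <<'E'
from h import *
import sys,pickle
d=grab('wrist',sys.argv[1]);P=cloud(d);z=P[...,2];s=ctrl.read_state();p=np.array(s['eef_pos'])
print(p.round(1),np.round(s['tool_rot'],4),np.round(s['force'],1),s['width'])
pickle.dump((d,s),open(sys.argv[1]+'.pkl','wb'))
def rect(Q,lab):
    if len(Q)<5: return print(lab,len(Q))
    (c,w,a)=cv2.minAreaRect(Q[:,:2].astype(np.float32)); print(lab,len(Q),'c',np.round(c,1),'s',np.round(w,1),'a',round(a,2),'z',np.round(np.median(Q[:,2]),1))
r=np.hypot(P[...,0]-p[0],P[...,1]-p[1])
Q=P[(r<100)&(z>p[2]-14)&(z<p[2]-1)];rect(Q,'plate')
A=np.c_[Q[:,:2]-p[:2],np.ones(len(Q))];co=np.linalg.lstsq(A,Q[:,2],rcond=None)[0];print('plane',co.round(4))
rj=np.hypot(P[...,0]-487,P[...,1]+143)<160
rect(P[rj&(z>13)&(z<50)],'jig');F=P[rj&(z>34)&(z<48)];rect(F,'fences')
# fence inner edges in jig frame
for ang in (-14.4,):
    a=np.radians(ang);ex=np.array([np.cos(a),np.sin(a)]);ey=np.array([-ex[1],ex[0]]);c=np.array([487.2,-143.3])
    u=(F[:,:2]-c)@ex;v=(F[:,:2]-c)@ey
    for sg in(-1,1):
        m=sg*u>0
        if m.sum()<10: continue
        for lo in range(-120,120,40):
            k=m&(v>lo)&(v<lo+40)
            if k.sum()>10: print('fence',sg,lo,k.sum(),np.percentile(u[k],[2,50,98]).round(1))
E
python3 m4.py w4.png
```

```text
[ 477.4 -184.8  123.1] [ 3.1413e+00 -6.0000e-04  2.8930e+00] [-0.   0.2 -3.1] 29.193330946013205
plate 22188 c [ 478.  -184.1] s [151.1  96.9] a 75.79 z 115.4
plane [ 3.700000e-03 -1.300000e-03  1.154003e+02]
jig 13759 c [ 487.1 -143. ] s [240.7 130. ] a 75.57 z 21.0
fences 5782 c [ 487.1 -143. ] s [240.7 129.9] a 75.53 z 40.2
fence -1 -120 859 [-65.2 -58.8 -51.5]
fence -1 -80 817 [-64.5 -58.1 -51.6]
fence -1 -40 823 [-64.6 -58.2 -51.6]
fence -1 0 817 [-64.8 -58.4 -51.8]
fence -1 40 843 [-64.9 -58.4 -51.1]
fence -1 80 824 [-64.3 -57.9 -51.2]
fence 1 40 143 [50.7 56.4 64.2]
fence 1 80 650 [50.7 56.2 64.3]
```

View pics/w4.png

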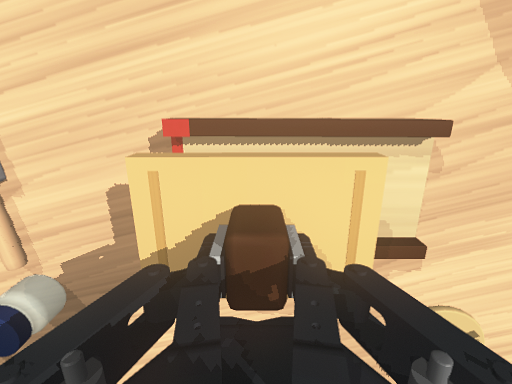

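The wrist view shows the cover held level over the jig. The red end is at image left (175,130) and the far fence edge runs along row 128. The cover needs a shift of about 1.4 mm across and 3 mm along towards red.

step_arm:
  commands: [0.14,-0.3,2,0,0,-0.003,0,0.14,-0.3,4,0,0,-0.003,0,0.14,-0.3,5.2,0,0,-0.003,0,0.14,-0.3,5.2,0,0,-0.003,0,0.14,-0.3,5.2,0,0,-0.003,0,0.14,-0.3,5.2,0,0,-0.003,0]

```text
clock: 5.8
eef_pos: [476.0, -188.7, 72.0]
tool_rot: [-3.141, 0.002, 2.894]
force: [0.1, 0.2, -2.8]
width: 29.2
gripper_force: 61.0
```

```bash
python3 m4.py w5.png
```

```text
[ 476.  -188.8   72.1] [-3.1415e+00  1.7000e-03  2.8939e+00] [ 0.2 -0.2 -4. ] 29.160683628163355
plate 22170 c [ 476.8 -188.3] s [151.3  97. ] a 75.85 z 64.3
plane [ 6.00000e-03 -2.30000e-03  6.44311e+01]
jig 23718 c [ 487.1 -143.6] s [242.4 130.7] a 75.31 z 21.1
fences 9808 c [ 487.5 -143. ] s [240.7 130.8] a 75.53 z 40.2
fence -1 -120 1435 [-65.1 -58.3 -51.3]
fence -1 -80 1385 [-64.7 -58.4 -51.4]
fence -1 -40 1369 [-64.8 -58.4 -51.5]
fence -1 0 1388 [-65.  -58.2 -51.1]
fence -1 40 1374 [-64.5 -58.3 -51.2]
fence -1 80 1308 [-64.5 -57.9 -50.9]
fence 1 40 507 [50.6 53.5 64.2]
fence 1 80 1037 [50.8 55.9 65.1]
```

step_arm:
  commands: [0.14,0.05,0,0,0,0.005,0,0.14,0.05,0.5,0,0,0.005,0,0.14,0.05,1,0,0,0.005,0,0.14,0.05,1.4,0,0,0.005,0,0.14,0.05,1.8,0,0,0.005,0,0.14,0.05,1.8,0,0,0.005,0,0.14,0.05,1.8,0,0,0.005,0]

```text
clock: 6.55
eef_pos: [474.0, -187.7, 53.0]
tool_rot: [3.142, -0.0, 2.889]
force: [-0.5, -0.3, -3.7]
width: 29.3
gripper_force: 61.0
```

```bash
python3 m4.py w6.png
```

```text
[ 474.1 -187.8   53.2] [ 3.1416 -0.      2.8888] [ 0.7  0.3 -3.6] 29.578126718481943
plate 28799 c [ 477.2 -182.8] s [161.3 130.3] a 75.66 z 45.1
plane [ 3.65000e-02 -1.12000e-02  4.52048e+01]
jig 49946 c [ 487.4 -143.3] s [242.9 130.7] a 75.6 z 40.7
fences 34029 c [ 487.3 -143.9] s [241.6 130.7] a 75.61 z 44.9
fence -1 -120 7237 [-64.3 -35.2  -1.6]
fence -1 -80 6006 [-64.6 -40.6  -6.2]
fence -1 -40 6551 [-64.5 -38.   -3. ]
fence -1 0 5758 [-64.5 -37.9  -1.7]
fence -1 40 1663 [-64.5 -58.3 -51.3]
fence -1 80 935 [-64.5 -57.7 -50.8]
fence 1 -120 1796 [ 0.3  9.9 23.1]
fence 1 -80 320 [ 1.4 61.6 64.9]
fence 1 -40 652 [ 0.4 13.1 64.7]
fence 1 0 1501 [ 0.5 11.3 61.3]
fence 1 40 296 [50.7 52.  61.5]
fence 1 80 1139 [50.8 55.4 63.9]
```

step_arm:
  commands: [-0.05,0,0.05,0,0,0,0,-0.05,0,0.1,0,0,0,0,-0.05,0,0.15,0,0,0,0,-0.05,0,0.2,0,0,0,0,-0.05,0,0.2,0,0,0,0]

```text
clock: 7.1
eef_pos: [474.7, -188.0, 51.7]
tool_rot: [-3.142, 0.001, 2.889]
force: [-1.0, -0.3, 3.9]
width: 28.9
gripper_force: 62.0
```

step_arm:
  commands: [0,0.2,0,0,0,0,0,0,0.4,0,0,0,0,0,0,0.7,0,0,0,0,0,0,1.0,0,0,0,0,0,0,1.3,0,0,0,0,0,0,1.6,0,0,0,0,0,0,1.8,0,0,0,0,0,0,2.0,0,0,0,0,0,0,2.0,0,0,0,0,0]

```text
clock: 8.0
eef_pos: [480.5, -168.7, 51.7]
tool_rot: [-3.141, 0.002, 2.889]
force: [-1.1, -1.1, 4.8]
width: 29.0
gripper_force: 62.3
```

```bash
python3 - <<'E'
from h import *
import pickle
D=pickle.load(open('d1.pkl','rb'))
a=np.radians(-14.45);ex=np.array([np.cos(a),np.sin(a)]);ey=np.array([-ex[1],ex[0]])
for n,c in(('top',[485.6,-144.4]),('scene',[488.6,-142.6])):
    P=cloud(D[n]);im=D[n]['image'].astype(int);q=P[...,:2]-np.array(c);u=q@ex;v=q@ey
    m=(abs(u)<14)&(abs(v)<35)
    g=im.sum(-1);med=np.median(g[m])
    k=m&(g<med-70)
    print(n,med,np.c_[u[k],v[k],P[...,2][k],g[k]].round(1)[:25])
E
cat > st.py <<'E'
from h import *
s=ctrl.read_state();p=np.array(s['eef_pos'])
a=np.radians(-14.45);ex=np.array([np.cos(a),np.sin(a)]);ey=np.array([-ex[1],ex[0]])
q=p[:2]+[.7,.6]-[487.0,-143.2]
print('jig x,y,under',(q@ex).round(1),(q@ey).round(1),(p[2]-23.7).round(1),'f',np.round(s['force'],1),'f_y',(np.array(s['force'])[:2]@ey).round(1),np.round(s['torque'],2),np.round(s['tool_rot'],4))
E
python3 st.py
```

```text
top 462.0 [[ 9.20e+00  1.13e+01  1.76e+01  3.86e+02]
 [ 1.07e+01  7.40e+00  1.16e+01  3.82e+02]
 [ 1.11e+01  4.20e+00  1.89e+01  3.90e+02]
 [ 5.60e+00  1.03e+01  1.76e+01  3.66e+02]
 [ 6.40e+00  6.90e+00  2.00e+01  2.77e+02]
 [ 7.20e+00  3.50e+00  2.26e+01  3.17e+02]
 [ 8.30e+00 -2.00e-01  2.07e+01  3.91e+02]
 [ 1.40e+00  9.90e+00  2.65e+01  3.16e+02]
 [ 3.50e+00  5.50e+00  1.14e+01  2.22e+02]
 [ 3.80e+00  2.40e+00  2.04e+01  3.36e+02]
 [ 4.80e+00 -1.10e+00  2.05e+01  2.91e+02]
 [-2.00e+00  8.80e+00  2.44e+01  3.18e+02]
 [-1.10e+00  5.30e+00  2.60e+01  3.01e+02]
 [-2.00e-01  1.80e+00  2.60e+01  3.91e+02]
 [ 1.40e+00 -2.20e+00  1.81e+01  3.83e+02]]
scene 460.0 [[-8.50e+00  3.90e+00  2.06e+01  3.87e+02]
 [-6.40e+00  6.10e+00  2.10e+01  3.26e+02]
 [-5.70e+00  9.00e+00  2.00e+01  3.75e+02]
 [ 3.90e+00  7.50e+00  2.88e+01  2.65e+02]
 [-1.00e+00  1.31e+01  2.14e+01  3.76e+02]
 [-1.20e+00  1.00e-01  2.47e+01  3.66e+02]
 [ 7.00e-01  2.40e+00  2.49e+01  1.87e+02]
 [ 2.20e+00  4.80e+00  2.48e+01  1.51e+02]
 [ 5.10e+00  6.60e+00  2.62e+01  1.40e+02]
 [ 2.10e+00  1.13e+01  2.09e+01  3.40e+02]
 [ 1.70e+00  1.47e+01  1.87e+01  3.89e+02]
 [ 1.00e-01 -9.00e-01  2.22e+01  2.74e+02]
 [ 1.50e+00  1.70e+00  2.19e+01  2.17e+02]
 [ 2.00e+00  4.60e+00  2.06e+01  1.81e+02]
 [ 1.90e+00  7.80e+00  1.87e+01  1.95e+02]
 [ 5.80e+00  9.10e+00  2.11e+01  3.80e+02]
 [ 1.40e+00 -1.80e+00  1.97e+01  2.91e+02]
 [ 6.20e+00  2.20e+00  2.14e+01  3.85e+02]]
jig x,y,under 0.6 -25.6 28.0 f [-1.1 -1.1  4.8] f_y -1.4 [-0.07 -0.01 -0.02] [-3.1413e+00  1.9000e-03  2.8889e+00]
```

step_arm:
  commands: [0,0.3,0,0,0,0,0,0,0.6,0,0,0,0,0,0,0.9,0,0,0,0,0,0,1.2,0,0,0,0,0,0,1.5,0,0,0,0,0,0,1.8,0,0,0,0,0,0,2.0,0,0,0,0,0,0,2.2,0,0,0,0,0,0,2.3,0,0,0,0,0,0,2.4,0,0,0,0,0]

```text
clock: 9.0
eef_pos: [486.3, -146.0, 51.7]
tool_rot: [-3.141, 0.002, 2.888]
force: [-0.6, -3.6, 5.0]
width: 29.2
gripper_force: 62.2
```

```bash
python3 st.py
```

```text
jig x,y,under 0.5 -2.1 28.0 f [-0.6 -3.6  5. ] f_y -3.7 [-0.56  0.14  0.01] [-3.1409e+00  1.8000e-03  2.8884e+00]
```

step_arm:
  commands: [0,0.1,0.03,0,0,0,0,0,0.2,0.03,0,0,0,0,0,0.3,0.03,0,0,0,0,0,0.4,0.03,0,0,0,0]

```text
clock: 9.4
eef_pos: [487.1, -141.6, 51.1]
tool_rot: [-3.141, 0.001, 2.889]
force: [0.8, -0.6, -2.7]
width: 29.1
gripper_force: 61.3
```

```bash
python3 st.py
```

```text
jig x,y,under 0.2 2.3 27.4 f [ 0.8 -0.6 -2.7] f_y -0.4 [-0.02 -0.02 -0.01] [-3.1414e+00  1.1000e-03  2.8886e+00]
```

step_arm:
  commands: [0,0.05,0.1,0,0,0,0,0,0.05,0.2,0,0,0,0,0,0.05,0.3,0,0,0,0,0,0.05,0.3,0,0,0,0]

```text
clock: 9.8
eef_pos: [486.4, -140.1, 47.4]
tool_rot: [3.141, -0.001, 2.889]
force: [0.1, 2.6, -4.7]
width: 29.7
gripper_force: 61.0
```

```bash
python3 st.py
```

```text
jig x,y,under -0.9 3.6 23.7 f [ 0.1  2.6 -4.7] f_y 2.6 [ 0.49 -0.12  0.  ] [ 3.1408e+00 -1.3000e-03  2.8895e+00]
```

step_arm:
  commands: [0,0.1,0.1,0,0,0,0,0,0.1,0.2,0,0,0,0,0,0.1,0.3,0,0,0,0,0,0.1,0.35,0,0,0,0,0,0.1,0.38,0,0,0,0,0,0.1,0.38,0,0,0,0]

```text
clock: 10.4
eef_pos: [487.0, -140.0, 44.2]
tool_rot: [3.142, 0.0, 2.889]
force: [0.3, 0.9, -3.6]
width: 29.1
gripper_force: 61.1
```

```bash
python3 st.py
```

```text
jig x,y,under -0.3 3.8 20.5 f [ 0.3  0.9 -3.6] f_y 0.9 [ 0.21 -0.04  0.05] [3.1416 0.     2.8887]
```

step_arm:
  commands: [0,0.03,0.03,0,0,0,0,0,0.03,0.06,0,0,0,0,0,0.03,0.09,0,0,0,0,0,0.03,0.09,0,0,0,0,0,0.03,0.09,0,0,0,0]

```text
clock: 10.9
eef_pos: [487.0, -139.9, 43.9]
tool_rot: [-3.141, 0.0, 2.889]
force: [-1.7, 0.7, 5.3]
width: 29.4
gripper_force: 62.4
```

step_arm:
  commands: [0,0,0.02,0,0,0,0,0,0,0.04,0,0,0,0,0,0,0.05,0,0,0,0,0,0,0.05,0,0,0,0,0,0,0.05,0,0,0,0]

```text
clock: 11.4
eef_pos: [487.0, -139.9, 43.9]
tool_rot: [-3.141, 0.001, 2.889]
force: [-2.5, 1.9, 9.8]
width: 29.5
gripper_force: 62.9
```

```bash
python3 m4.py w7.png | head -4; python3 st.py
```

```text
[ 487.  -139.9   43.9] [-3.1413e+00  5.0000e-04  2.8886e+00] [-3.2  0.2 10.9] 29.02576352870223
plate 31136 c [ 487.6 -140.4] s [172.2 129.5] a 75.6 z 36.6
plane [-2.40000e-02  5.20000e-03  3.66066e+01]
jig 50667 c [ 487.5 -143.3] s [241.3 131. ] a 75.55 z 36.1
jig x,y,under -0.3 3.9 20.2 f [-3.2  0.2 10.9] f_y -0.7 [ 0.33  0.45 -0.  ] [-3.1413e+00  5.0000e-04  2.8886e+00]
```

View pics/w7.png

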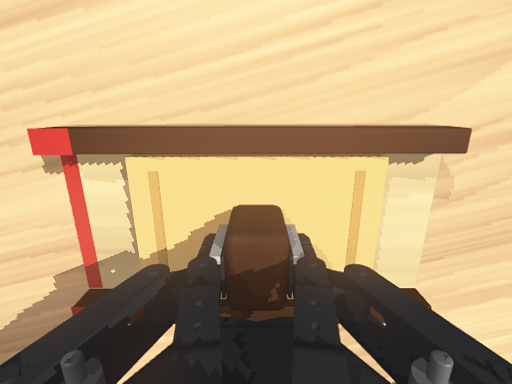

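The wrist view shows the cover seated between the fences, its edges at columns 128–388, below the fence top. I'll raise the press a little.

step_arm:
  commands: [0,0,0.02,0,0,0,0,0,0,0.04,0,0,0,0,0,0,0.04,0,0,0,0,0,0,0.04,0,0,0,0,0,0,0.04,0,0,0,0,0,0,0.04,0,0,0,0]

```text
clock: 12.05
eef_pos: [486.9, -139.9, 43.9]
tool_rot: [-3.141, 0.001, 2.889]
force: [-4.0, 1.5, 15.5]
width: 29.2
gripper_force: 63.6
```

```bash
python3 st.py
python3 - <<'E'
from h import *
d=grab('wrist');P=cloud(d);a=np.radians(-14.45);ex=np.array([np.cos(a),np.sin(a)]);ey=np.array([-ex[1],ex[0]])
q=P[...,:2]-np.array([487.1,-139.6]);u=q@ex;v=q@ey
m=(abs(u)<46)&(abs(v)<72)&(abs(v)>38)&(P[...,2]>25)&(P[...,2]<45)
A=np.c_[u[m],v[m],np.ones(m.sum())];print('plate slope x,y,z',np.linalg.lstsq(A,P[...,2][m],rcond=None)[0].round(4),m.sum())
print(np.round(ctrl.read_state()['force'],1))
E
```

```text
jig x,y,under -0.4 3.9 20.2 f [-4.   1.5 15.5] f_y 0.5 [0.41 0.71 0.03] [-3.1413e+00  6.0000e-04  2.8885e+00]
plate slope x,y,z [ 1.00000e-03 -2.00000e-04  3.63156e+01] 11864
[-3.   0.4 14.5]
```

Plate top is at 36.3 mm with slopes of about 0.001, so the cover is flat and fully dropped. The press is steady at about 15 N.

```bash
python3 -c "
from cell import ctrl
print(ctrl.finish_job())"
```

```text
the job is handed in; nothing more can be done
None
```

The cover was laid at the red end and slid along until it dropped over the pin. It lies flat on the bed, and I handed the job in with the arm still gripping and pressing at about 15 N.

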